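# Seat the tube rack and start the reader with its two keys

## Task

Push the white foam rack of blood tubes along the reader's bay until it is fully home against the back stop, without gripping or lifting it. Then, with one fingertip on each, press both start keys on the small grey console all the way down together, hold them both down for three seconds, and let go. Never press one key without the other or start before the rack is home, and leave the jar, the pliers and the spare rack alone.

Things in the scene. Friction and masses are not known exactly. Their poses are not given: they have to be found in the camera images.
- reader: Tube rack reader, a fixed machine: a grey deck 340 mm long (x -140 to +200 mm in its frame), 132 mm wide, top 15 mm above the table. Origin: on the table, midway across the bay, below where the rack's front face stands when home. x runs along the bay, inwards; z up. Aluminium guide rails line the bay: inner faces at y = -48 and +48 mm, 10 mm thick, x -138 to +102 mm, tops 37 mm above the table.
- bay_stop (a point): Foot of the reader's back stop, on the deck at the middle of the bay's far end: an upright face at x = +150 mm in the reader's frame.
- hood_top (a point): Centre of the top of the reader's white hood, 165 mm above the table. The hood bridges the bay's far end, x = +100 to +200 mm in the reader's frame, 132 mm wide, underside 125 mm above the table; the tubes pass under it.
- rack: Loose white foam tube rack standing in the reader's bay, 150 mm long (x, inwards), 90 mm wide, 40 mm high, 0.25 to 0.5 kg. Origin: centre of its underside. Red-capped tubes stand in its farther half (x 0 to +63 mm), up to 88 mm above its underside. It starts 55 to 110 mm short of home; home: its rear face touches the back stop, its origin at x = +75 mm in the reader's frame. It slides with 1 to 5 N.
- rack_front (a point): Centre of the rack's flat upright front face (90 mm wide, 40 mm high), 75 mm in front of the rack's origin and 20 mm above its underside: the face to push. The front half of the rack's top has only empty holes.
- console: The start console, a fixed low grey box 100 mm (x) by 150 mm (y), 45 mm high, with two identical round keys on its flat top. Origin: centre of its underside; z is up. The keys' centres are at x = 0, y = +33 mm and y = -33 mm (66 mm apart).
- key_left_top (a point): Centre of the top face of the key at console y = +33 mm: a grey round push button 30 mm in diameter that stands 8 mm out of a black collar 46 mm in diameter. Its top is 65 mm above the table when up. The point moves down with the key.
- key_right_top (a point): The same for the key at console y = -33 mm.
- key_left (a joint): Travel of the key at console y = +33 mm, in m: 0 up, 0.008 fully down. A spring returns it; it starts to move at about 1.2 N and takes about 4 N to reach the bottom. Past 0.006 it counts as down.
- key_right (a joint): The same for the key at console y = -33 mm.
- jar: Bystander: an upright jar with a white lid, 56 mm in diameter, 110 mm high, loose, between the reader and the console. Origin: centre of its underside. Leave it alone.
- pliers: Bystander: metal ear-tag pliers lying flat, 206 mm long (x -128 to +78 mm), 88 mm wide, 18 mm high. Origin: on the table under the pivot, 12 mm behind it. Leave them alone.
- spare_rack: Bystander: a second, shorter white foam rack, 110 mm by 90 mm by 40 mm, with two rows of red-capped tubes, 88 mm high in all, standing on the table out at the side, not in the reader. Origin: centre of its underside. Leave it alone.
Things that resemble listed ones, but are neither listed nor needed, are in the scene too. Several things have the shape of the console; the one meant has the colours described above.

How it is judged:
By the outcome, as a careful person would: the job done as asked, in the order asked, and still so for the second after the job is handed in, with the robot touching nothing.
It also fails if it takes over 54 s, if anything falls off the work surface, if the arm or the gripper's body presses on something with over 40 N, if the wrist force passes 120 N, or if a joint passes its speed limit or range.

## Robot

A 6-joint arm with a two-finger parallel gripper is mounted at the origin on the work surface. World frame = base frame: x ahead of the robot, y to its left, z up, the work surface at z = 0. Lengths are in m, angles in degrees, forces in N, time in s.
With the tool pointing down it reaches from about 0.35 to 0.925 m from the base axis. Payload 6.4 kg.
Tool frame: the origin (TCP) lies at the centre of the arm's flange, where the gripper is bolted on; the fingertips stand 173 mm ahead of it and the grasp point (between the pads) lies 155 mm ahead of it (r.tcp_to_tips is the distance from the TCP to the fingertips, in m); z points along the fingers, y is the line along which they close (so a half turn about z gives the same grasp; the last joint's range is limited). The gripper opens to 85 mm and grips with 20 to 120 N. Pads are 22 mm wide; open, the fingers measure 114 mm over their backs; the gripper's body (76 mm by 85 mm) begins 54 mm behind the grasp point. The pads swing forward as they close: fully open they stand 13 mm farther back than shut.
Start: joints at [60.098, 14.043, 89.255, -0, 76.702, -9.975], TCP at [0.222, 0.611, 0.405] pointing down, gripper open.
Joint ranges: [-179.41, 179.41], [-58.25, 129.5], [7.25, 145.43], [-54.29, 234.29], [11.92, 165.04], [-157.13, 157.13]. Speed limits (degrees/s): [147.25, 147.25, 180, 180, 180, 180].

## Interface

Orientations are given as a 3x3 rotation matrix whose columns are the frame's x, y, z axes.
In Python, from workcell import sensors, viewer, finish_job, cut_out, pinpoint, r gives the robot as it stands.
- The arm moves only by the shell command python3 -m inch 'ROWS' [OPENING] [FORCE]. ROWS is JSON, a list that holds one entry, the list of rows, each a list of 4 numbers: the shift along the tool's x, y, z in mm, then the turn about the tool's z in degrees. A call has 1 to 20 rows; each row is the pose to reach, as a shift and turn from the pose commanded when the call began, along the tool's axes at that moment; what a row does not reach only later rows make up. A row lasts 1/12 s, in which the tool goes at most 41.7 mm and 7.16 degrees, less where a joint would pass 70% of its speed; a pose out of reach is approached as far as the arm can. A call with a gripper value outside its range is refused whole. OPENING is the finger opening in mm, from 0 to 85.4, set as the call begins (- or left out, the last holds). The fingers move at their own pace and stop on an object; FORCE is the grip in N (left out, the last holds). Time passes only in rows, so rows that repeat a pose let the fingers close. It gives the time, the measured TCP pose, the force, the opening and the grip force at its end, in the units of the state.
- sensors.sense(): the state, without advancing time (a new reading comes with each control period).
- viewer.snapshot(name): name is "scene" or "top"; returns a dict with "pixels" (384x512x3 uint8, red, green, blue), "camera_matrix" (3x3 intrinsics, pixels), "rvec" (rotation vector, rad) and "tvec" (3), from world to camera coordinates, as OpenCV has them. Camera axes: x right, y down, z forward; pixel columns grow to the right and rows downward; lengths in m; the calibration is good to about 2 mm. A picture is of the moment at which its call begins. There is no depth.
- finish_job(): hands the job in; it is judged then, once.
Trained networks look in the newest picture that a camera, given by its name, has taken for a name from the list of things; names that differ only in an ending like _2 or _b are one class to them, and where a whole thing is asked for, a point or a joint stands for the part that bears it (a point fixed in the world has none). Each returns a list of dicts, best first, with "confidence" (0 to 1); they miss things now and then, are a little off and sometimes report something else, mostly with a low value. They report only what shows in the picture. A call takes as long as a camera call. They do not tell look-alikes from the thing itself.
- cut_out(camera, thing): "pixels" (384x512 bool, what is visible of it).
- pinpoint(camera, thing): "at" ([x, y, z] in m, in the coordinates of the camera as it stood for that picture, good to about 4 mm: a listed point, or the origin of a listed thing).
The state is a dict: "t": time; "qpos": joint angles; "joint_vel": joint speeds; "joint_efforts": joint torques, N m; "tool_pos": TCP position; "eef_rot": TCP orientation; "wrist_force": force on the tool from outside, world axes, zero at the start; "wrist_torque": the same for the moment, N m; "width": finger opening in m; "gripper_force": force on a finger pad.
Only numpy, scipy, OpenCV 4.12 (cv2) and the standard library are available. Lean on these libraries where they do the work, as an engineer would, in place of code of your own. Each camera call takes 0.05 s, during which the arm holds its last target. There are 200 camera calls.

## Working session

There is one attempt and no reset: what is moved stays moved. The work goes in short steps, Python scripts to look and compute and a shell command to move; the robot and the scene stay as the last step left them, time stands still between calls to the robot, and variables do not carry over. Pictures are saved under pics/ and viewed, at most 10 in all, crops included, and the job is handed in when it is done.

```bash
mkdir -p pics; cat > h.py <<'E'
import numpy as np, cv2
from workcell import sensors, viewer, finish_job, cut_out, pinpoint, r
def snap(n):
    s=viewer.snapshot(n); R=cv2.Rodrigues(np.array(s["rvec"],float))[0]
    return s,R,np.array(s["tvec"],float).ravel()
def pts(n,names):
    s,R,t=snap(n)
    for k in names:
        for d in pinpoint(n,k)[:4]:
            a=np.array(d["at"]); w=R.T@(a-t); p=np.array(s["camera_matrix"])@a; p=p[:2]/p[2]
            print(n,k,round(d["confidence"],2),w.round(4),p.round())
    return s,R,t
def save(s,f,box=None,k=1):
    im=s["pixels"][:,:,::-1]
    if box: im=im[box[1]:box[3],box[0]:box[2]]
    cv2.imwrite("pics/"+f,cv2.resize(im,None,fx=k,fy=k,interpolation=cv2.INTER_CUBIC))
E
python3 - <<'E'
from h import *
N=["reader","bay_stop","hood_top","rack","rack_front","console","key_left_top","key_right_top","jar","pliers","spare_rack"]
for n in("scene","top"):
    s,_,_=pts(n,N); save(s,n+"0.png",None,1.5)
st=sensors.sense(); print(st["t"],st["tool_pos"],np.round(st["eef_rot"],3),r.tcp_to_tips)
E
```

```text
scene reader 0.59 [ 0.5664 -0.2493  0.0013] [209. 276.]
scene bay_stop 0.8 [ 0.7163 -0.259   0.0126] [249. 305.]
scene hood_top 0.74 [ 0.7206 -0.261   0.1663] [250. 275.]
scene hood_top 0.67 [ 0.718  -0.2578  0.0125] [250. 305.]
scene rack 0.69 [ 0.5452 -0.2469  0.0161] [204. 268.]
scene rack_front 0.95 [ 0.4714 -0.2389  0.0361] [186. 250.]
scene rack_front 0.4 [ 0.7199 -0.2582  0.0118] [250. 306.]
scene console 0.83 [0.7193 0.348  0.0021] [349. 183.]
scene console 0.67 [0.5626 0.1872 0.0037] [289. 190.]
scene console 0.6 [0.2941 0.1806 0.0015] [230. 161.]
scene console 0.29 [0.5738 0.5501 0.0018] [338. 142.]
scene key_left_top 0.61 [0.2938 0.215  0.0726] [235. 142.]
scene key_left_top 0.48 [0.7204 0.3783 0.0698] [357. 165.]
scene key_left_top 0.44 [0.559  0.2215 0.069 ] [295. 170.]
scene key_left_top 0.29 [ 0.5451 -0.2498  0.0179] [203. 269.]
scene key_right_top 0.58 [0.7132 0.3122 0.0716] [347. 174.]
scene key_right_top 0.36 [0.5675 0.1536 0.072 ] [287. 181.]
scene jar 0.71 [0.4311 0.0028 0.0031] [228. 203.]
scene pliers 0.86 [ 0.4696 -0.5359  0.0032] [103. 335.]
scene pliers 0.71 
[... 486 characters left out ...]
op key_left_top 0.64 [0.7143 0.3794 0.0677] [157. 154.]
top key_left_top 0.53 [0.2947 0.2139 0.0691] [200. 261.]
top key_left_top 0.46 [0.5606 0.2197 0.0668] [198. 192.]
top key_right_top 0.62 [0.2994 0.1472 0.0691] [217. 259.]
top key_right_top 0.38 [0.7163 0.3142 0.0664] [174. 154.]
top key_right_top 0.37 [0.5661 0.1855 0.0011] [209. 193.]
top jar 0.55 [0.5624 0.1563 0.0721] [214. 191.]
top jar 0.45 [ 4.331e-01  4.800e-03 -2.000e-04] [254. 225.]
top pliers 0.69 [ 4.694e-01 -5.406e-01  1.000e-04] [388. 212.]
top spare_rack 0.85 [ 5.750e-01  5.562e-01 -3.000e-04] [117. 193.]
1.2 [0.22155776 0.61108641 0.40466942] [[-0.94   0.341  0.   ]
 [ 0.341  0.94  -0.   ]
 [-0.    -0.    -1.   ]] 0.1734
```

View pics/scene0.png

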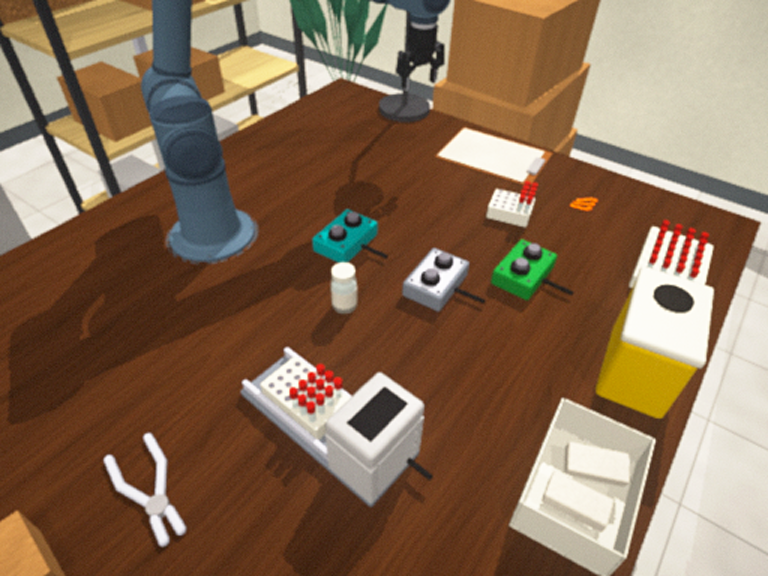

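View pics/top0.png

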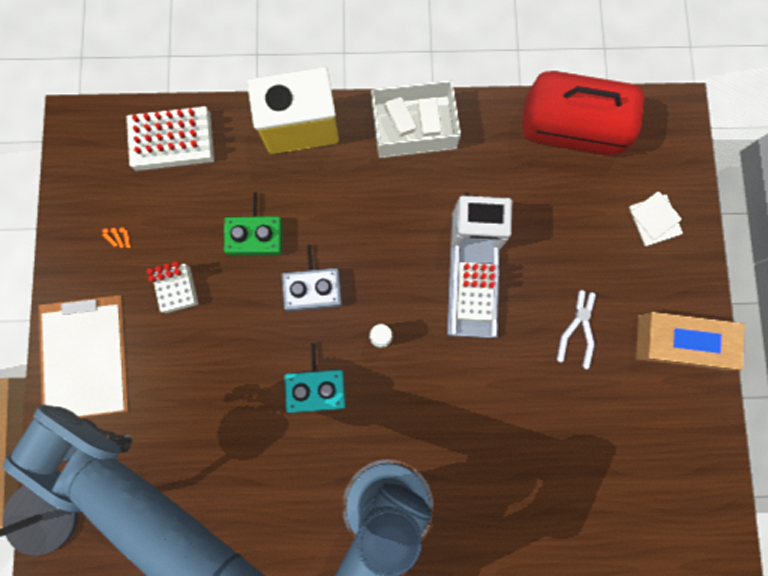

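The pictures (1.5x) show three consoles: teal at scene (230,160), light grey at (290,190) and green at (349,180). The grey one, at top (208,194), is the one described. The reader is at top (316,190) with the rack in its bay; the jar is at top (254,224). I'll confirm the grey console in one crop.

```bash
python3 - <<'E'
from h import *
def ray(s,R,t,uv,z):
    d=R.T@np.linalg.solve(np.array(s["camera_matrix"]),[uv[0],uv[1],1.]); c=-R.T@t
    return c+d*(z-c[2])/d[2]
for n,b in(("top",(185,175,232,210)),("scene",(262,160,318,212))):
    s,R,t=pts(n,["key_left_top","key_right_top","rack_front","reader","bay_stop","rack"])
    g=s["pixels"].max(2)[b[1]:b[3],b[0]:b[2]]
    k,l,st,c=cv2.connectedComponentsWithStats((g<110).astype(np.uint8))
    for i in range(1,k):
        if 25<st[i,4]<400: print(n,st[i],ray(s,R,t,c[i]+b[:2],.060).round(4))
    if n=="scene":
        a=s["pixels"][150:220,250:330]; e=s["pixels"][225:335,155:290]
        A=cv2.resize(a,(400,350),interpolation=2);E=cv2.resize(e,(400,326),interpolation=2)
        im=np.zeros((350,800,3),np.uint8);im[:,:400]=A;im[:326,400:]=E
        cv2.imwrite("pics/c1.png",im[:,:,::-1])
E
```

```text
top key_left_top 0.54 [0.5609 0.2197 0.0683] [198. 192.]
top key_left_top 0.49 [0.713  0.38   0.0676] [157. 155.]
top key_left_top 0.49 [0.2969 0.2158 0.0696] [199. 261.]
top key_right_top 0.64 [ 0.5641  0.1881 -0.0008] [208. 194.]
top key_right_top 0.48 [0.7168 0.3126 0.0662] [174. 154.]
top key_right_top 0.48 [0.2973 0.1459 0.0731] [217. 260.]
top key_right_top 0.41 [0.5658 0.1565 0.0742] [214. 190.]
top rack_front 0.66 [ 0.4664 -0.24    0.0323] [315. 214.]
top reader 0.69 [ 0.5694 -0.2479 -0.0012] [315. 190.]
top bay_stop 0.85 [ 0.7152 -0.2584  0.015 ] [316. 154.]
top rack 0.94 [ 0.5454 -0.2468  0.0202] [316. 195.]
top rack 0.61 [ 0.4664 -0.2392  0.0311] [315. 214.]
top [25 11 11 11 51] [0.5618 0.1527 0.06  ]
top [ 9 13 10 10 45] [0.5574 0.2161 0.06  ]
scene key_left_top 0.63 [0.5603 0.2242 0.0719] [296. 169.]
scene key_left_top 0.49 [0.7184 0.3761 0.0684] [356. 166.]
scene key_left_top 0.38 [0.2949 0.214  0.0694] [235. 143.]
scene key_right_top 0.65 [0.5672 0.1542 0.069 ] [287. 182.]
scene key_right_top 0.51 [0.2934 0.1539 0.0716] [224. 150.]
scene key_right_top 0.48 [0.7119 0.3136 0.07  ] [347. 174.]
scene key_right_top 0.16 [ 0.5458 -0.2493  0.0195] [203. 268.]
scene rack_front 0.59 [ 0.471  -0.2407  0.0378] [185. 250.]
scene bay_stop 0.7 [ 0.7168 -0.2587  0.014 ] [249. 305.]
scene rack 0.6 [ 0.5468 -0.2485  0.0152] [204. 269.]
scene [28 11 12  8 65] [0.5672 0.2078 0.06  ]
scene [19 22 12  8 66] [0.5724 0.1422 0.06  ]
```

View pics/c1.png

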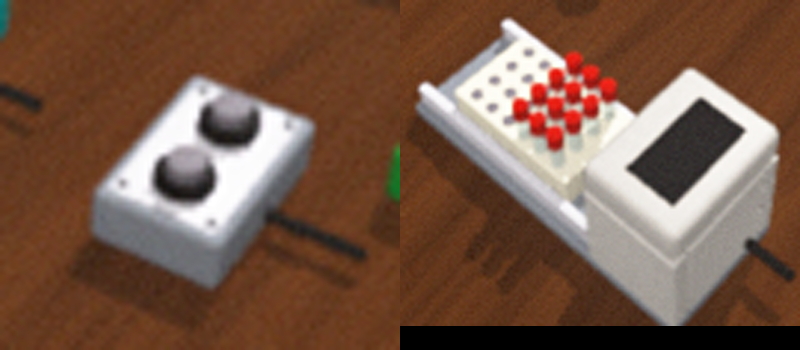

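The crop confirms the grey-white console: grey keys on black collars, at crop (230,118) and (183,172). The rack's front face is about 99 mm short of home. I'm moving off now with the fingers shut.

```bash
python3 -m inch '[[[-15,-13,0,-2],[-45,-40,0,-6],[-75,-66,0,-11],[-106,-92,0,-16],[-137,-119,0,-16],[-168,-146,0,-16],[-199,-173,0,-16],[-230,-200,0,-16],[-261,-227,0,-16],[-292,-254,0,-16],[-320,-280,0,-16],[-343,-300,0,-16],[-354,-309,0,-16],[-354,-309,0,-16]]]' 0 40
python3 - <<'E'
from h import *
st=sensors.sense();R=np.array(st["eef_rot"]);p=np.array(st["tool_pos"]);print(R.round(3))
for q in([.418,-.238,.24],[.418,-.238,.203]): print((R.T@(np.array(q)-p)*1000).round())
E
```

```text
t: 3.07
tool_pos: [0.4503, 0.1976, 0.405]
eef_rot: [[-0.997, 0.073, 0.001], [0.073, 0.997, -0.0], [-0.001, -0.0, -1.0]]
wrist_force: [-0.0, 0.4, -0.4]
width: 0.0001
gripper_force: 0.0
[[-0.997  0.073  0.001]
 [ 0.073  0.997 -0.   ]
 [-0.001 -0.    -1.   ]]
[   1. -437.  165.]
[   1. -437.  202.]
```

```bash
python3 -m inch '[[[0,-14,0,0],[0,-42,0,0],[0,-78,0,0],[0,-118,0,0],[0,-158,0,0],[0,-198,0,0],[0,-238,0,0],[0,-278,0,0],[0,-318,0,0],[0,-356,0,0],[0,-390,0,0],[0,-416,0,0],[1,-432,15,0],[1,-437,45,0],[1,-437,80,0],[1,-437,115,0],[1,-437,145,0],[1,-437,160,0],[1,-437,165,0],[1,-437,165,0]]]'
python3 - <<'E'
from h import *
for n in("scene","top"):
    s,_,_=pts(n,["rack_front","bay_stop","reader","hood_top"])
    if n=="scene": save(s,"c2.png",(130,160,310,340),3)
E
```

```text
t: 4.73
tool_pos: [0.4181, -0.2351, 0.2386]
eef_rot: [[-0.998, 0.068, -0.002], [0.068, 0.998, 0.002], [0.002, 0.002, -1.0]]
wrist_force: [-0.4, -0.2, 0.7]
width: -0.0001
gripper_force: 0.0
scene rack_front 0.86 [ 0.4695 -0.2363  0.0337] [186. 249.]
scene bay_stop 0.9 [ 0.716  -0.2578  0.0148] [249. 305.]
scene reader 0.88 [ 0.5687 -0.2471  0.0025] [210. 275.]
scene hood_top 0.89 [ 0.7197 -0.2638  0.1662] [249. 275.]
top rack_front 0.65 [ 0.466  -0.2443  0.034 ] [317. 214.]
top bay_stop 0.92 [ 0.716  -0.2552  0.0197] [316. 154.]
top bay_stop 0.4 [ 0.465  -0.2401  0.033 ] [315. 214.]
top reader 0.75 [ 0.5719 -0.2478 -0.0032] [315. 189.]
top hood_top 0.67 [ 0.7197 -0.2614  0.169 ] [324. 142.]
top hood_top 0.64 [ 0.5767  0.5524 -0.0031] [119. 193.]
```

View pics/c2.png

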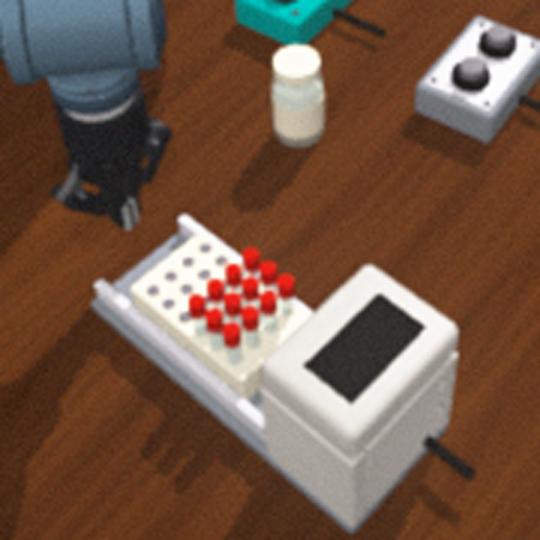

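Fingers hang centred in front of the bay (crop 120,210), rack front at (135,280). Lowering, then approach.

```bash
python3 -m inch '[[[0,-1,12,0],[0,-2,26,0],[0,-2,34,0],[0,-2,36,0],[-5,-2,36,0],[-12,-2,36,0],[-20,-2,36,0],[-27,-2,36,0],[-33,-2,36,0],[-38,-2,36,0],[-43,-2,36,0],[-48,-2,36,0],[-53,-2,36,0],[-58,-2,36,0],[-63,-2,36,0],[-68,-2,36,0],[-73,-2,36,0],[-78,-2,36,0],[-82,-2,36,0],[-84,-2,36,0]]]'
python3 - <<'E'
from h import *
for n in("scene","top"):
    pts(n,["rack_front","rack"])
st=sensors.sense();print(st["tool_pos"],st["wrist_force"],np.round(st["eef_rot"],3).tolist())
E
```

```text
t: 6.9
tool_pos: [0.5023, -0.2437, 0.2036]
eef_rot: [[-0.998, 0.068, 0.0], [0.068, 0.998, -0.0], [-0.0, -0.0, -1.0]]
wrist_force: [-3.3, 0.4, 3.0]
width: -0.0
gripper_force: 1.8
scene rack_front 0.77 [ 0.5099 -0.2409  0.0374] [195. 256.]
scene rack 0.73 [ 0.5859 -0.2479  0.021 ] [214. 275.]
scene rack 0.48 [ 0.4676 -0.5375  0.0011] [102. 335.]
top rack_front 0.72 [ 0.5082 -0.244   0.035 ] [316. 203.]
top rack 0.56 [ 0.5859 -0.2492  0.0189] [316. 185.]
[ 0.50181131 -0.24373057  0.20375   ] [0.17029659 0.81185166 0.2767534 ] [[-0.998, 0.069, 0.001], [0.069, 0.998, -0.0], [-0.001, -0.0, -1.0]]
```

```bash
python3 -m inch '[[[-3,0,0,0],[-8,0,0,0],[-13,0,0,0],[-18,0,0,0],[-23,0,0,0],[-28,0,0,0],[-33,0,0,0],[-37,0,0,0],[-40,0,0,0],[-43,0,0,0],[-45,0,0,0],[-47,0,0,0],[-49,0,0,0]]]'
python3 -m inch '[[[-1,0,0,0],[-2,0,0,0],[-3,0,0,0],[-4,0,0,0]]]'
```

```text
t: 8.28
tool_pos: [0.5507, -0.247, 0.2036]
eef_rot: [[-0.998, 0.069, -0.0], [0.069, 0.998, 0.0], [0.0, 0.0, -1.0]]
wrist_force: [-1.0, 0.7, -0.2]
width: 0.0001
gripper_force: 0.9
t: 8.62
tool_pos: [0.5547, -0.2473, 0.2037]
eef_rot: [[-0.998, 0.069, -0.0], [0.069, 0.998, 0.0], [0.0, 0.0, -1.0]]
wrist_force: [-2.4, -0.2, -0.3]
width: -0.0002
gripper_force: 0.9
```

```bash
for i in 1; do python3 -m inch '[[[-1,0,0,0],[-2,0,0,0],[-3,0,0,0]]]'; done | grep -E 'pos|wrist'
python3 -m inch '[[[-1,0,0,0],[-2,0,0,0]]]'| grep -E 'pos|wrist'
```

```text
tool_pos: [0.5576, -0.2475, 0.2037]
wrist_force: [-7.2, -0.0, 3.5]
tool_pos: [0.5586, -0.2477, 0.2037]
wrist_force: [-15.9, 1.0, 11.0]
```

```bash
python3 -m inch '[[[-1,0,0,0],[-1,0,0,0],[3,0,0,0],[10,0,0,0],[20,0,0,0],[35,0,0,0],[50,0,0,0],[60,0,0,0],[60,0,0,0]]]' | grep -E 'pos|wrist|t:'
python3 - <<'E'
from h import *
for n in("scene","top"):
    s,_,_=pts(n,["rack_front","rack","bay_stop","reader"])
    if n=="scene": save(s,"c3.png",(150,180,300,340),3)
E
```

```text
t: 9.78
tool_pos: [0.4981, -0.2432, 0.2033]
eef_rot: [[-0.998, 0.069, -0.001], [0.069, 0.998, 0.001], [0.001, 0.001, -1.0]]
wrist_force: [0.5, 0.6, -0.0]
scene rack_front 0.68 [ 0.5648 -0.2454  0.0387] [208. 267.]
scene rack_front 0.22 [0.5608 0.2212 0.0714] [296. 170.]
scene rack 0.84 [ 0.6438 -0.2544  0.0178] [229. 288.]
scene bay_stop 0.62 [ 0.7182 -0.2575  0.0138] [250. 305.]
scene bay_stop 0.26 [0.5661 0.1516 0.0685] [286. 182.]
scene reader 0.93 [ 0.5654 -0.2465  0.0034] [209. 274.]
top rack_front 0.96 [ 0.5631 -0.2488  0.0316] [316. 190.]
top rack 0.59 [ 0.643  -0.2525  0.0198] [316. 171.]
top bay_stop 0.86 [ 0.7173 -0.257   0.0138] [316. 154.]
top bay_stop 0.62 [0.5651 0.157  0.0728] [214. 190.]
top reader 0.7 [ 0.5662 -0.2486 -0.0016] [315. 191.]
top reader 0.5 [ 0.4674 -0.5367 -0.0033] [387. 213.]
```

View pics/c3.png

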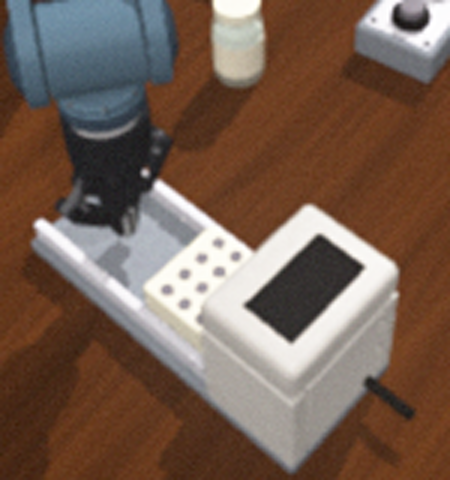

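The rack sits against the stop (crop front face at (165,300), tubes under the hood): origin measured at (0.643, -0.253), which matches home. Lifting and crossing above the jar to the grey console.

```bash
python3 -m inch '[[[0,0,-12,0],[0,0,-36,0],[0,0,-72,0],[0,0,-105,0],[0,2,-135,0],[-1,14,-150,-2],[-4,42,-150,-4],[-7,80,-150,-6],[-10,120,-150,-9],[-13,160,-150,-9],[-16,200,-150,-9],[-19,240,-150,-9],[-23,280,-150,-9],[-26,320,-150,-9],[-30,358,-150,-9],[-33,392,-150,-9],[-34,416,-150,-9],[-35,430,-150,-9],[-35,434,-150,-9],[-35,434,-150,-9]]]' | grep -E 'pos|wrist|t:'
python3 -m inch '[[[0,0,20,0],[0,0,45,0],[0,0,60,0],[0,0,60,0],[0,0,60,0],[0,0,60,0]]]' 52
python3 - <<'E'
from h import *
for n in("scene","top"):
    s,_,_=pts(n,["key_left_top","key_right_top"])
    if n=="scene": save(s,"c4.png",(240,110,340,220),5)
st=sensors.sense();print(st["tool_pos"],np.round(st["eef_rot"],3).tolist())
E
```

```text
t: 11.95
tool_pos: [0.5644, 0.1873, 0.354]
eef_rot: [[-0.996, -0.089, 0.0], [-0.089, 0.996, -0.0], [-0.0, -0.0, -1.0]]
wrist_force: [-0.0, -0.0, 0.0]
t: 12.45
tool_pos: [0.565, 0.1861, 0.2951]
eef_rot: [[-0.996, -0.087, 0.002], [-0.087, 0.996, 0.0], [-0.002, -0.0, -1.0]]
wrist_force: [0.7, 0.2, -0.1]
width: 0.052
gripper_force: 0.0
scene key_left_top 0.57 [0.5586 0.2226 0.072 ] [296. 169.]
scene key_left_top 0.57 [0.718  0.3795 0.0695] [357. 165.]
scene key_left_top 0.48 [0.2941 0.2137 0.0709] [235. 143.]
scene key_right_top 0.55 [0.7186 0.3113 0.0681] [348. 175.]
scene key_right_top 0.48 [0.5673 0.1523 0.0692] [287. 182.]
scene key_right_top 0.45 [0.2968 0.1531 0.0687] [225. 151.]
top key_left_top 0.4 [0.7152 0.3779 0.0727] [157. 154.]
top key_left_top 0.27 [ 0.713  -0.2588  0.0148] [316. 155.]
top key_right_top 0.48 [0.7153 0.3127 0.0664] [174. 154.]
[0.56465138 0.18698448 0.29460869] [[-0.996, -0.088, 0.001], [-0.088, 0.996, 0.0], [-0.002, 0.0, -1.0]]
```

View pics/c4.png

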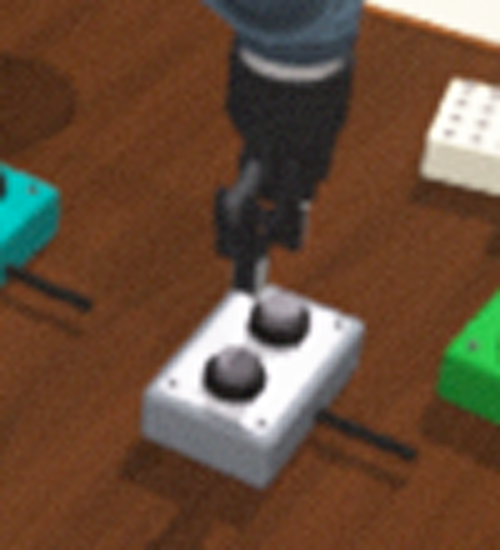

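Both fingers hang over the grey console's keys, near finger at crop (245,280) and far one at (290,240), in line with the keys at (235,375) and (280,318). Descending.

```bash
python3 -m inch '[[[0,0,10,0],[0,0,26,0],[0,0,40,0],[0,0,48,0],[0,0,50,0],[0,0,50,0],[0,0,50,0]]]' | grep -E 'pos|wrist|t:'
python3 -m inch '[[[0,0,2,0],[0,0,4,0],[0,0,6,0],[0,0,6,0]]]' | grep -E 'pos|wrist|t:'
python3 - <<'E'
from h import *
s,_,_=snap("scene"); save(s,"c5.png",(250,120,330,220),5)
E
```

```text
t: 13.33
tool_pos: [0.5646, 0.1871, 0.2439]
eef_rot: [[-0.996, -0.088, 0.0], [-0.088, 0.996, 0.0], [-0.0, 0.0, -1.0]]
wrist_force: [-0.2, -0.2, -0.0]
t: 13.67
tool_pos: [0.5647, 0.187, 0.2381]
eef_rot: [[-0.996, -0.088, 0.001], [-0.088, 0.996, 0.0], [-0.001, 0.0, -1.0]]
wrist_force: [0.8, 0.0, 2.6]
```

View pics/c5.png

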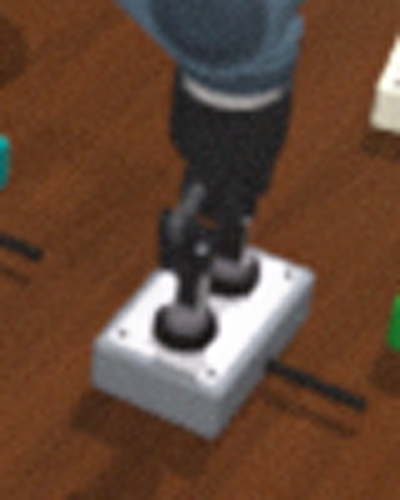

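Each fingertip sits on its own key (crop (190,310) and (235,265)), with 2.6 N at first contact. Pressing through the travel now.

```bash
python3 -m inch '[[[0,0,4,0],[0,0,7,0],[0,0,9,0],[0,0,9,0],[0,0,9,0]]]' | grep -E 'pos|wrist|t:'
```

```text
t: 14.13
tool_pos: [0.5651, 0.1872, 0.2309]
eef_rot: [[-0.996, -0.089, 0.001], [-0.089, 0.996, -0.0], [-0.001, -0.0, -1.0]]
wrist_force: [-5.7, -1.2, 14.6]
```

```bash
python3 -m inch '[[[0,0,1,0],[0,0,1,0],[0,0,1,0]]]' | grep -E 'pos|wrist|t:'
python3 - <<'E'
from h import *
st=sensors.sense();print(st["t"],st["wrist_force"],st["wrist_torque"],st["width"])
E
```

```text
t: 14.38
tool_pos: [0.5652, 0.1872, 0.2308]
eef_rot: [[-0.996, -0.089, 0.0], [-0.089, 0.996, -0.0], [-0.0, -0.0, -1.0]]
wrist_force: [-8.4, -1.8, 20.6]
14.3833 [-8.40725573 -1.79573062 20.58797324] [-0.32352708  1.53569366 -0.0019276 ] 0.0520605432245358
```

The tool has stopped moving, 20 N is shared evenly between the fingers, so both keys are at the bottom. Holding.

```bash
python3 -m inch '[[[0,0,0,0],[0,0,0,0],[0,0,0,0],[0,0,0,0],[0,0,0,0],[0,0,0,0],[0,0,0,0],[0,0,0,0],[0,0,0,0],[0,0,0,0],[0,0,0,0],[0,0,0,0],[0,0,0,0],[0,0,0,0],[0,0,0,0],[0,0,0,0],[0,0,0,0],[0,0,0,0],[0,0,0,0],[0,0,0,0]]]' | grep -E 'pos|wrist|t:'
python3 -m inch '[[[0,0,0,0],[0,0,0,0],[0,0,0,0],[0,0,0,0],[0,0,0,0],[0,0,0,0],[0,0,0,0],[0,0,0,0],[0,0,0,0],[0,0,0,0],[0,0,0,0],[0,0,0,0],[0,0,0,0],[0,0,0,0],[0,0,0,0],[0,0,0,0]]]' | grep -E 'pos|wrist|t:'
python3 -m inch '[[[0,0,-6,0],[0,0,-18,0],[0,0,-36,0],[0,0,-60,0],[0,0,-85,0],[0,0,-105,0],[0,0,-115,0],[0,0,-120,0],[0,0,-120,0],[0,0,-120,0]]]' | grep -E 'pos|wrist|t:'
python3 - <<'E'
from h import *
pts("scene",["key_left_top","key_right_top"]); s,_,_=pts("top",["rack","jar"]); s,_,_=snap("scene"); save(s,"c6.png",(120,110,370,340),3)
E
```

```text
t: 16.05
tool_pos: [0.5652, 0.1872, 0.2308]
eef_rot: [[-0.996, -0.089, 0.001], [-0.089, 0.996, -0.0], [-0.001, -0.0, -1.0]]
wrist_force: [-8.2, -1.9, 22.1]
t: 17.38
tool_pos: [0.5652, 0.1872, 0.2308]
eef_rot: [[-0.996, -0.089, 0.001], [-0.089, 0.996, -0.0], [-0.0, -0.0, -1.0]]
wrist_force: [-8.6, -1.2, 21.6]
t: 18.22
tool_pos: [0.564, 0.1869, 0.3463]
eef_rot: [[-0.996, -0.088, -0.002], [-0.088, 0.996, -0.0], [0.002, -0.0, -1.0]]
wrist_force: [0.1, 0.5, 0.1]
scene key_left_top 0.47 [0.7166 0.3792 0.0707] [356. 164.]
scene key_left_top 0.46 [0.5579 0.2222 0.0717] [295. 169.]
scene key_left_top 0.45 [0.2922 0.2136 0.0692] [234. 143.]
scene key_left_top 0.3 [0.5686 0.1507 0.0727] [287. 182.]
scene key_right_top 0.57 [0.2969 0.1523 0.0711] [225. 151.]
scene key_right_top 0.42 [0.5688 0.152  0.0718] [287. 182.]
scene key_right_top 0.39 [0.7155 0.3108 0.0674] [347. 175.]
top rack 0.68 [ 0.6392 -0.2528  0.0191] [316. 172.]
top jar 0.75 [ 0.4354  0.0067 -0.001 ] [253. 224.]
```

View pics/c6.png

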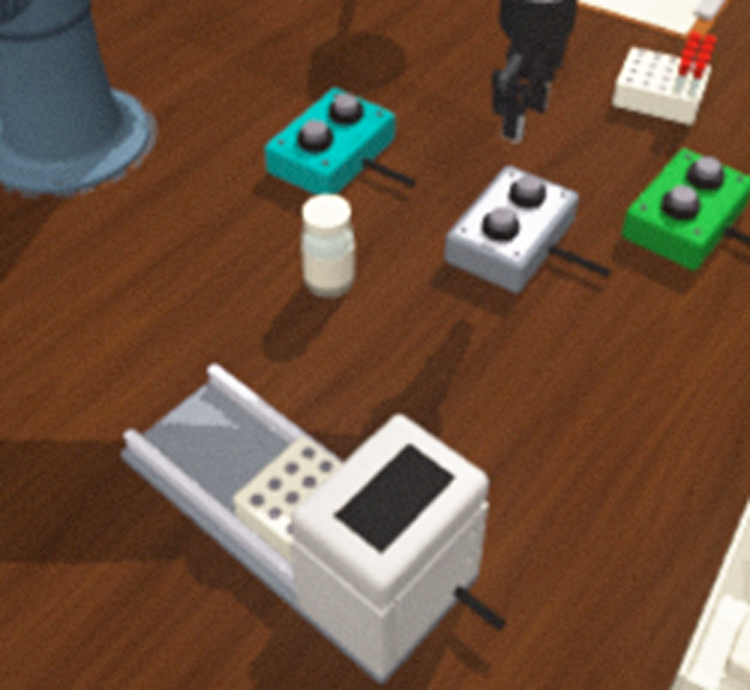

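Both keys are back up (crop (500,225), (528,188)), the gripper is clear above them, the rack is home at (290,490), and the jar is untouched at (328,245). Handing in.

```bash
python3 -c "
from workcell import finish_job; print(finish_job())"
```

```text
the job is handed in; nothing more can be done
None
```

The rack was pushed home against the back stop, then both grey-console keys were pressed down together, held for just over 3 s and released; the job is handed in at about 18 s, with the judge's result not shown.

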